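# Tip a pantry carton out of the rack and stack it

## Task

Four closed cartons stand packed side by side in the wooden pantry rack, too tight to grip: tip the shortest one forward by its top edge until it leans on the rack's steel front rail by itself, clear of your fingers. Then take hold of it, lift it out and stack it upright and squarely on the low carton that stands alone beside the rack, edges in line all round. Leave the other three cartons standing in the rack, and do not disturb the low carton, the jar or the mug.

Things in the scene. Friction and masses are not known exactly. Their poses are not given: they have to be found in the camera images.
- rack: Fixed low plywood rack, open on top, holding a row of upright cartons. Origin: at table height, middle of its width, at the back face of its front lip; +x into the rack, away from the robot, y along the row. Floor top at z = 12 mm, lip 6 mm above it, 12 mm thick. 212 mm wide inside; 12 mm side boards from x = 3 to 163 mm, up to z = 112 mm. Carton backs stand at x = 101 mm.
- rack_rail (a point): Middle of the steel front rail: 10 mm bar along the rack's y, fixed, axis 53 mm in front of the rack's origin, 68 mm above the table, with a 10 mm bar back to each side board (y = +-112 mm). A carton tipped forward about its front foot past its balance angle (34 degrees) comes to lean on the rail at about 43 degrees and stays there by itself.
- rack_gap (a point): Middle of the open gap behind the row, on the rack's floor: 52 mm deep (rack x = 101 to 153 mm), along the whole row. Behind it a low back board, 10 mm thick, its top 62 mm above the table.
- short_carton: Carton to move, the shortest in the row, at any of its four places: closed kraft carton 100 mm deep (x), 50 mm thick (y, along the row), 150 mm high (z), 0.17 to 0.35 kg. Origin: centre of its underside. -x is its spine, the narrow face towards the robot, with blank label, 1 mm behind the lip. Gaps of about 2.5 mm to its neighbours or side board: no finger fits.
- short_top (a point): Centre of the top face of the short carton, 150 mm above its origin.
- carton_a: Neighbour carton in the rack, same make, depth and thickness, 168 mm high. Origin: centre of its underside. Must stay.
- carton_b: Neighbour carton in the rack, 174 mm high, otherwise the same. Must stay.
- carton_c: Neighbour carton in the rack, 180 mm high, otherwise the same. Must stay.
- base_carton: Low closed carton standing loose on the table to the right of the rack (-y side), 100 mm (x) by 50 mm (y) by 70 mm high, 0.6 kg; same footprint as the short carton. Origin: centre of its underside.
- base_top (a point): Centre of the top face of the low carton, 70 mm above its origin: the short carton's underside centre belongs here, its long sides in line.
- jar: Bystander: closed jar, diameter 68 mm, 110 mm high, beyond the low carton. Origin: centre of its underside.
- mug: Bystander: white mug, diameter 80 mm plus handle, 95 mm high, left of the rack. Origin: centre of its underside.
There are look-alikes about, which are no part of the job. What is shaped like the carton_c but black is not meant.

How it is judged:
By the outcome, as a careful person would: the job done as asked, in the order asked, and still so for the second after the job is handed in, with the robot touching nothing.
It also fails if it takes over 58 s, if anything falls off the work surface, if the arm or the gripper's body presses on something with over 40 N, if the wrist force passes 120 N, or if a joint passes its speed limit or range.

## Robot

A 6-joint arm with a two-finger parallel gripper is mounted at the origin on the work surface. World frame = base frame: x ahead of the robot, y to its left, z up, the work surface at z = 0. Lengths are in m, angles in rad, forces in N, time in s.
With the tool pointing down it reaches from about 0.375 to 0.975 m from the base axis. Payload 3.8 kg.
Tool frame: the origin (TCP) lies midway between the tips of the shut fingers; the grasp point (between the pads) lies 19 mm behind it; z points along the fingers, y is the line along which they close (so a half turn about z gives the same grasp; the last joint's range is limited). The gripper opens to 85 mm and grips with 20 to 120 N. Pads are 22 mm wide; open, the fingers measure 114 mm over their backs; the gripper's body (76 mm by 85 mm) begins 54 mm behind the grasp point. The pads swing forward as they close: fully open they stand 13 mm farther back than shut.
Start: joints at [1.278, 0.264, 1.604, -0, 1.274, -0.037], TCP at [0.171, 0.653, 0.231] pointing down, gripper open.
Joint ranges: [-2.63, 2.63], [-0.94, 2.18], [0.31, 2.57], [-1.31, 4.45], [0, 2.66], [-2.55, 2.55]. Speed limits (rad/s): [2.57, 2.57, 3.14, 3.14, 3.14, 3.14].

## Interface

Orientations are given as a rotation vector (axis times angle).
In Python, from workcell import status, read_camera, workorder, masks_of gives the robot as it stands.
- The arm moves only by the tool drive_tool, never from a script. Its argument "rows" is a list of rows, each a list of 7 numbers: the turn, a rotation vector about the tool's x, y, z in degrees, then the shift along the tool's x, y, z in m, then the opening, from 0 (shut) to 1 (fully open). In form: [[ax, ay, az, tx, ty, tz, claw], ...]. A call has 1 to 8 rows; each row shifts and turns the commanded pose from where the row before left it, along the tool's axes as they then stand; what a row does not reach is not made up. A row lasts 1/12 s, in which the tool goes at most 41.7 mm and 7.16 degrees, less where a joint would pass 70% of its speed; a pose out of reach is approached as far as the arm can. A call is refused whole if a number of a shift passes 0.0417 or a number of a turn 7.16, either way. A call with a gripper value outside its range is refused whole. The fingers move at their own pace and stop on an object; "force" is the grip in N (left out, the last holds). Time passes only in rows, so rows that do not move let the fingers close. It gives the time, the measured TCP pose, the force, the opening and the grip force at its end, in the units of the state.
- status.read_state(): the state, without advancing time (a new reading comes with each control period).
- read_camera(name): name is "scene" or "top"; returns a dict with "color" (480x640x3 uint8, red, green, blue), "intrinsics" (3x3 intrinsics, pixels), "D" ([k1, k2, p1, p2, k3] as OpenCV has them; the pictures are not rectified), "world_from_camera" (4x4, takes a point from camera to world coordinates). Camera axes: x right, y up, looking along -z (the intrinsics and any distortion apply to the point x, -y, -z); pixel columns grow to the right and rows downward; lengths in m; the calibration is good to about 2 mm. A picture is of the moment at which its call begins. There is no depth.
- workorder.finish_job(): hands the job in; it is judged then, once.
Trained networks look in a picture, given as the dict that the camera call returned (one of the last four; its "shot" number tells which), for a name from the list of things; names that differ only in an ending like _2 or _b are one class to them, and where a whole thing is asked for, a point or a joint stands for the part that bears it (a point fixed in the world has none). Each returns a list of dicts, best first, with "score" (0 to 1); they miss things now and then, are a little off and sometimes report something else, mostly with a low value. They report only what shows in the picture. A call takes as long as a camera call. They do not tell look-alikes from the thing itself.
- masks_of(picture, name): "mask" (480x640 bool, what is visible of it) and "bbox" ([left, top, right, bottom] in pixels, round what is visible of it).
The state is a dict: "time": time; "q": joint angles; "joint_vel": joint speeds; "joint_torque": joint torques, N m; "tool_pos": TCP position; "tcp_rot": TCP orientation; "wrist_force": force on the tool from outside, world axes, zero at the start; "torque": the same for the moment, N m; "width": opening from 0.0 (shut) to 1.0 (fully open); "grip_force": force on a finger pad.
Only numpy, scipy, OpenCV 4.12 (cv2) and the standard library are available. Lean on these libraries where they do the work, as an engineer would, in place of code of your own. Each camera call takes 0.05 s, during which the arm holds its last target. There are 200 camera calls.

## Working session

There is one attempt and no reset: what is moved stays moved. The work goes in short steps, Python scripts to look and compute and a tool call to move; the robot and the scene stay as the last step left them, time stands still between calls to the robot, and variables do not carry over. Pictures are saved under pics/ and viewed, at most 10 in all, crops included, and the job is handed in when it is done.

Besides the shell and the picture viewer there is one more tool, called after "Request:" as a command line: name --pt "numbers of a row" for each row, then --argument value for the rest. drive_tool: Moves the arm, as the interface text tells. Its arguments: {"type":"object","properties":{"rows":{"type":"array"},"force":{"type":"number"}},"required":["rows"]}

```bash
ls; mkdir -p pics; cat > h.py <<'E'
import numpy as np,cv2
from workcell import status, read_camera, workorder, masks_of
def shot(n,f=None):
    p=read_camera(n)
    if f: cv2.imwrite('pics/'+f,p['color'][:,:,::-1])
    return p
def ray(p,uv):
    uv=np.array(uv,float).reshape(-1,1,2)
    n=cv2.undistortPoints(uv,np.array(p['intrinsics']),np.array(p['D']))[:,0]
    T=np.array(p['world_from_camera'])
    d=np.c_[n[:,0],-n[:,1],-np.ones(len(n))]@T[:3,:3].T
    return T[:3,3],d
def atz(p,uv,z):
    o,d=ray(p,uv); return o+d*((z-o[2])/d[:,2])[:,None]
def proj(p,X):
    T=np.array(p['world_from_camera']); c=(np.atleast_2d(X)-T[:3,3])@T[:3,:3]
    c=c*[1,-1,-1]
    return cv2.projectPoints(c,np.zeros(3),np.zeros(3),np.array(p['intrinsics']),np.array(p['D']))[0][:,0]
E
python3 - <<'E'
from h import *
for n in('scene','top'):
    p=shot(n,n+'0.png'); print(n,np.round(p['world_from_camera'],3).tolist())
    for k in('rack','short_carton','carton_a','base_carton','jar','mug'):
        for m in masks_of(p,k)[:5]: print(k,round(m['score'],2),np.round(m['bbox']).tolist())
s=status.read_state();print({k:np.round(v,3).tolist() for k,v in s.items()})
E
```

```text
pics
scene [[-0.904, -0.406, 0.135, 0.779], [0.428, -0.861, 0.273, 0.432], [0.005, 0.305, 0.952, 1.452], [0.0, 0.0, 0.0, 1.0]]
rack 0.76 [280.0, 209.0, 389.0, 324.0]
short_carton 0.97 [305.0, 231.0, 349.0, 275.0]
carton_a 0.89 [327.0, 263.0, 373.0, 310.0]
carton_a 0.88 [319.0, 245.0, 366.0, 291.0]
carton_a 0.85 [298.0, 209.0, 341.0, 258.0]
carton_a 0.77 [341.0, 327.0, 386.0, 360.0]
carton_a 0.71 [285.0, 120.0, 324.0, 160.0]
base_carton 0.94 [290.0, 120.0, 320.0, 160.0]
jar 0.91 [245.0, 144.0, 266.0, 178.0]
mug 0.82 [418.0, 286.0, 457.0, 331.0]
top [[-0.009, 0.998, -0.062, 0.504], [-1.0, -0.008, 0.008, 0.047], [0.008, 0.062, 0.998, 1.392], [0.0, 0.0, 0.0, 1.0]]
rack 0.83 [228.0, 180.0, 349.0, 291.0]
short_carton 0.67 [286.0, 207.0, 314.0, 257.0]
carton_a 0.85 [155.0, 190.0, 208.0, 249.0]
carton_a 0.77 [311.0, 203.0, 339.0, 257.0]
carton_a 0.73 [210.0, 118.0, 272.0, 160.0]
carton_a 0.57 [232.0, 211.0, 264.0, 263.0]
base_carton 0.91 [443.0, 252.0, 488.0, 306.0]
base_carton 0.41 [230.0, 180.0, 350.0, 293.0]
jar 0.85 [439.0, 186.0, 479.0, 222.0]
mug 0.64 [440.0, 251.0, 487.0, 307.0]
{'time': 0.7, 'q': [1.278, 0.264, 1.604, -0.0, 1.274, -0.037], 'joint_vel': [0.001, 0.001, -0.001, -0.001, 0.002, 0.001], 'joint_torque': [0.0, -51.486, -36.76, 0.0, 0.001, -0.0], 'tool_pos': [0.171, 0.653, 0.231], 'tcp_rot': [0.401, 3.116, 0.0], 'wrist_force': [-0.009, 0.447, -0.201], 'torque': [-0.011, 0.025, -0.012], 'grip_force': 0.0, 'width': 0.997}
```

View pics/scene0.png

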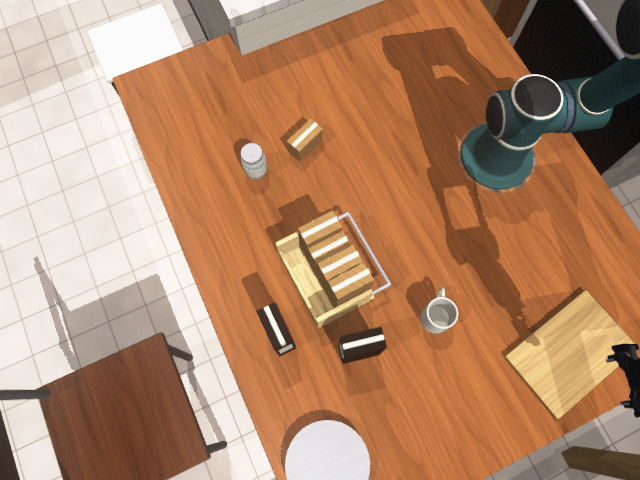

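View pics/top0.png

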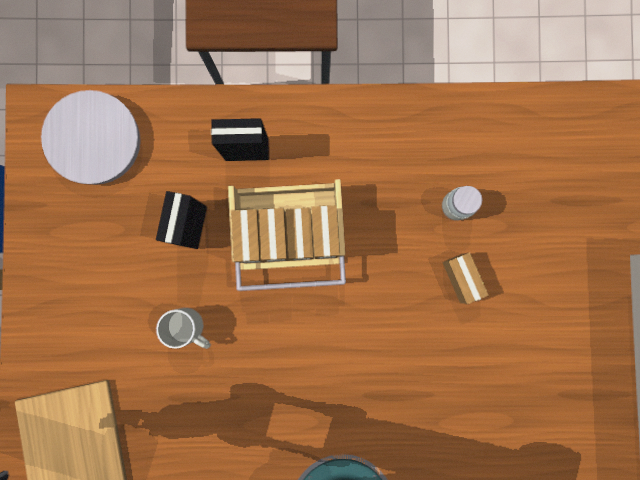

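The short carton is third from the left in the top view (~300,232) and at (327,253) in the scene view. The base carton is at (466,279) in top. The black cartons are look-alikes. Next I'll take enlarged crops for the fit.

```bash
python3 - <<'E'
import cv2,numpy as np
a=cv2.imread('pics/top0.png')[175:295,225:355]; a=cv2.resize(a,None,fx=5,fy=5,interpolation=cv2.INTER_CUBIC)
cv2.imwrite('pics/ct.png',a)
b=cv2.imread('pics/scene0.png')[200:330,270:400]; b=cv2.resize(b,None,fx=4.6,fy=4.6,interpolation=cv2.INTER_CUBIC)
cv2.imwrite('pics/cs.png',b)
E
```

```text
(no output)
```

View pics/ct.png

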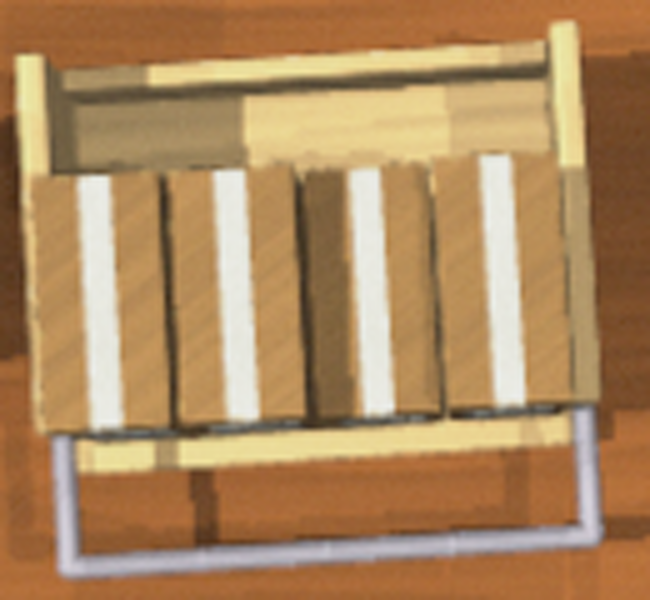

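View pics/cs.png

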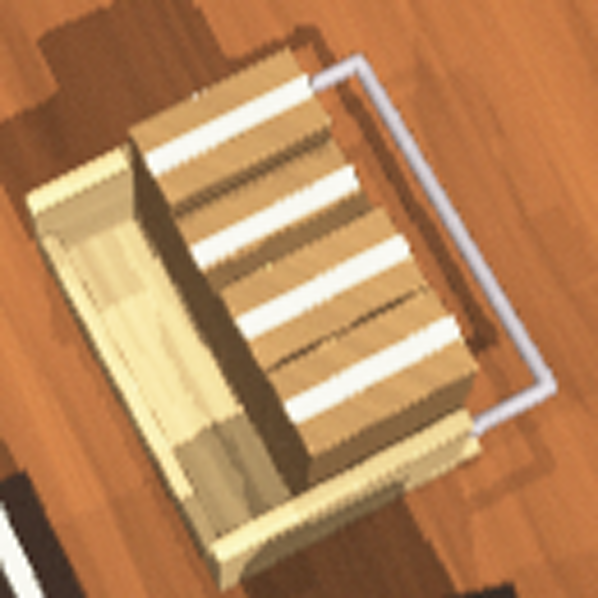

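```bash
cat > fit.py <<'E'
from h import *
from scipy.optimize import least_squares,minimize
def box(x,y,yaw,L,W,z0,z1):
    c,s=np.cos(yaw),np.sin(yaw)
    return np.array([[x+c*a*L/2-s*b*W/2,y+s*a*L/2+c*b*W/2,z] for a in(-1,1) for b in(-1,1) for z in(z0,z1)])
def sil(p,B):
    S=8; m=np.zeros((480*2,640*2),np.uint8)
    h=cv2.convexHull(np.float32(proj(p,B)*2+0.5))
    cv2.fillConvexPoly(m,np.int32(np.round(h*16)),255,cv2.LINE_8,4)
    return cv2.resize(m,(640,480),interpolation=cv2.INTER_AREA)/255.
def fitbox(ps,ms,g,L,W,z0,z1):
    f=lambda v:sum(np.abs(sil(p,box(*v,L,W,z0,z1))-m).sum() for p,m in zip(ps,ms))
    best=None
    for yaw in (g[2],g[2]+.2,g[2]-.2):
        r=minimize(f,[g[0],g[1],yaw],method='Nelder-Mead',options=dict(initial_simplex=np.array([[g[0],g[1],yaw]]+[[g[0]+a,g[1]+b,yaw+c] for a,b,c in((.01,0,0),(0,.01,0),(0,0,.15))]),xatol=1e-4,fatol=.1))
        if best is None or r.fun<best.fun: best=r
    return best.x,best.fun
E
cat > m1.py <<'E'
from fit import *
t=shot('top');s=shot('scene')
T=lambda u,v:(u/5+225-.4,v/5+175-.4); S=lambda u,v:(u/4.6+270-.4,v/4.6+200-.4)
obs=[(t,T(69,565),(-.053,.112,.068)),(t,T(592,535),(-.053,-.112,.068)),(t,T(15,57),(.163,.118,.112)),(t,T(45,57),(.163,.106,.112)),(t,T(550,22),(.163,-.106,.112)),(t,T(578,22),(.163,-.118,.112)),
(s,S(549,384),(-.053,.112,.068)),(s,S(358,60),(-.053,-.112,.068)),(s,S(28,197),(.163,-.118,.112))]
def w(v,P):
    c,n=np.cos(v[2]),np.sin(v[2]); return np.array([v[0]+c*P[0]-n*P[1],v[1]+n*P[0]+c*P[1],P[2]])
f=lambda v:np.concatenate([proj(p,w(v,P))[0]-uv for p,uv,P in obs])
r=least_squares(f,[.6,.1,0],loss='soft_l1')
print('rack',r.x, np.round(f(r.x).reshape(-1,2),1).tolist())
v=r.x
for k,q in(('short top',(.051,-.02625,.162)),('rail',(-.053,-.02625,.068))): print(k,w(v,q))
for sl in(1,-1): # check short corners slot
  B=np.array([w(v,(a,-.02625+b,.162)) for a in(.001,.101) for b in(.025,-.025)])
print('top crop px',np.round((proj(t,B)-[224.6,174.6])*5).tolist(),'scene',np.round((proj(s,B)-[269.6,199.6])*4.6).tolist())
mt=[m for m in masks_of(t,'base_carton')][0]['mask'];ms=masks_of(s,'base_carton')[0]['mask']
g=atz(t,[466,279],.05)[0]; print(g)
for ps,mm in(((t,s),(mt,ms)),((t,),(mt,)),((s,),(ms,))): print('base',fitbox(ps,mm,(g[0],g[1],.35),.1,.05,0,.07))
for n,c,z in(('jar',(461,202),.1),('mug',(176,328),.09)): print(n,atz(t,c,z))
E
python3 m1.py
```

```text
rack [0.54139025 0.10905736 0.05388608] [[0.4, 1.2], [0.1, 0.6], [-0.0, -0.1], [-0.3, -0.4], [-0.1, 0.5], [-0.0, 0.1], [-0.3, 0.5], [-0.4, 0.5], [-1.5, -0.1]]
short top [0.59373005 0.08559232 0.162     ]
rail [0.489881   0.07999088 0.068     ]
top crop px [[317.0, 422.0], [442.0, 414.0], [302.0, 173.0], [427.0, 166.0]] scene [[377.0, 214.0], [332.0, 137.0], [215.0, 299.0], [171.0, 220.0]]
[ 0.49917367 -0.27343843  0.05      ]
base (array([ 0.50124373, -0.27308323,  0.39374813]), np.float64(166.81176470588235))
base (array([ 0.50124883, -0.27270743,  0.38963671]), np.float64(70.81568627450982))
base (array([ 0.49938191, -0.27332707,  0.41497777]), np.float64(86.52941176470588))
jar [[ 0.66152175 -0.25473975  0.1       ]]
mug [[0.4026276  0.34569484 0.09      ]]
```

Request:
drive_tool --pt "0 0 -5.9 0 0 -0.023 0" --pt "0 0 -5.9 0 0 -0.023 0" --pt "0 0 -5.9 0 0 -0.023 0" --pt "0 0 0 -0.0235 -0.0295 0 0" --pt "0 0 0 -0.0235 -0.0295 0 0" --pt "0 0 0 -0.0235 -0.0295 0 0" --pt "0 0 0 -0.0235 -0.0295 0 0" --pt "0 0 0 -0.0235 -0.0295 0 0" --force 30

```text
time: 1.57
tool_pos: [0.2967, 0.5107, 0.3005]
tcp_rot: [-0.085, 3.14, 0.001]
wrist_force: [0.9, -0.1, 0.2]
width: -0.0
grip_force: 0.0
```

```bash
cat > rs.py <<'E'
from h import *
from scipy.spatial.transform import Rotation as Ro
V=(0.5414,0.1091,0.0539)
Rz=Ro.from_euler('z',V[2]).as_matrix()
def rk():
    s=status.read_state(); p=Rz.T@(np.array(s['tool_pos'])-[V[0],V[1],0]); M=Rz.T@Ro.from_rotvec(s['tcp_rot']).as_matrix()
    rel=Ro.from_matrix(np.diag([-1,1,-1.]).T@M).as_rotvec(degrees=True)
    print('t',round(s['time'],2),'rack pos mm',np.round(p*1000,1),'rotdev deg',np.round(rel,1),'F',np.round(s['wrist_force'],1),'w',round(s['width'],3),'g',round(s['grip_force'],1),'q',np.round(s['q'],2)); return s,p,M
if __name__=='__main__': rk()
E
python3 rs.py
```

```text
t 1.57 rack pos mm [-222.7  414.2  300.5] rotdev deg [-0. -0.  0.] F [ 0.9 -0.1  0.2] w -0.0 g 0.0 q [ 1.    0.07  1.7  -0.    1.37 -0.62]
```

Request:
drive_tool --pt "0 0 0 -0.0235 -0.0294 0 0" --pt "0 0 0 -0.0235 -0.0294 0 0" --pt "0 0 0 -0.0235 -0.0294 0 0" --pt "0 0 0 -0.0235 -0.0294 0 0" --pt "0 0 0 -0.0235 -0.0294 0 0" --pt "0 0 0 -0.0235 -0.0294 0 0" --pt "0 0 0 -0.0235 -0.0294 0 0" --pt "0 0 0 -0.0235 -0.0294 0 0"

```text
time: 2.23
tool_pos: [0.4971, 0.2855, 0.3006]
tcp_rot: [-0.083, 3.14, 0.001]
wrist_force: [0.2, 0.5, -0.5]
width: 0.001
grip_force: 0.0
```

Request:
drive_tool --pt "0 0 0 -0.0235 -0.0294 0 0" --pt "0 0 0 -0.0235 -0.0294 0 0" --pt "0 0 0 -0.0235 -0.0294 0 0" --pt "0 0 0 -0.0235 -0.0294 0 0" --pt "0 0 0 -0.0235 -0.0294 0 0" --pt "0 0 0 -0.0235 -0.0294 0 0" --pt "0 0 0 -0.0235 -0.0294 0 0" --pt "0 0 0 0 0 0 0"

```text
time: 2.9
tool_pos: [0.675, 0.0845, 0.2994]
tcp_rot: [-0.076, 3.139, -0.005]
wrist_force: [0.2, 0.3, 0.4]
width: -0.0
grip_force: 0.0
```

```bash
python3 rs.py
```

```text
t 2.9 rack pos mm [132.1 -31.8 299.4] rotdev deg [ 0.2 -0.1  0.3] F [0.2 0.3 0.4] w -0.0 g 0.0 q [ 0.09  0.24  1.51 -0.    1.39 -1.53]
```

Request:
drive_tool --pt "0 0 0 0 0 0.025 0" --pt "0 0 0 0 0 0.025 0" --pt "0 0 0 0 0 0.025 0" --pt "0 0 0 0 0 0.025 0" --pt "0 0 0 0 0 0.025 0" --pt "0 0 0 0 0 0.025 0" --pt "0 0 0 0 0 0 0"

```text
time: 3.48
tool_pos: [0.6668, 0.0902, 0.1435]
tcp_rot: [0.083, -3.129, 0.001]
wrist_force: [-1.7, -0.6, -0.8]
width: 0.002
grip_force: 0.0
```

```bash
python3 rs.py
```

```text
t 3.48 rack pos mm [124.2 -25.6 143.5] rotdev deg [0.  0.6 0. ] F [-1.7 -0.6 -0.8] w 0.002 g 0.0 q [ 0.1   0.33  1.69  0.    1.14 -1.53]
```

Request:
drive_tool --pt "0 0 0 0.006 0 0 0" --pt "0 0 0 0.006 0 0 0" --pt "0 0 0 0.005 0 0 0" --pt "0 0 0 0.005 0 -0.003 0" --pt "0 0 0 0.005 0 -0.003 0" --pt "0 0 0 0.005 0 -0.003 0" --pt "0 0 0 0.005 0 -0.003 0" --pt "0 0 0 0.005 0 -0.003 0"

```text
time: 4.15
tool_pos: [0.6296, 0.0881, 0.1668]
tcp_rot: [-0.083, 3.138, 0.0]
wrist_force: [1.8, -0.4, 2.7]
width: -0.001
grip_force: 0.8
```

```bash
python3 - <<'E'
from rs import *
rk(); p=shot('scene','s1.png'); q=shot('top')
a=p['color'][200:330,270:400,::-1];b=q['color'][175:295,225:355,::-1]
z=lambda i:cv2.resize(i,(400,380),interpolation=cv2.INTER_CUBIC)
cv2.imwrite('pics/c1.png',np.hstack([z(a),z(b)]))
E
```

```text
t 4.15 rack pos mm [ 87.  -25.7 166.8] rotdev deg [-0.  -0.1  0. ] F [ 1.8 -0.4  2.7] w -0.001 g 0.8 q [ 0.1   0.24  1.76  0.    1.14 -1.52]
```

View pics/c1.png

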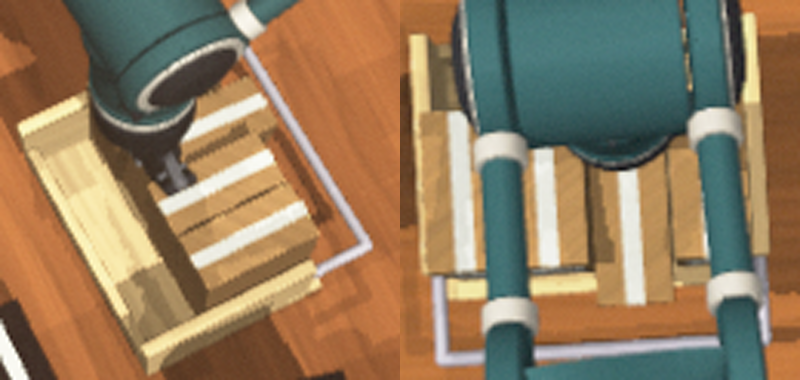

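The carton is tipping between its neighbours, with its front edge at about (635,303) in the right-hand view. The other three haven't moved, so I'll keep pushing.

Request:
drive_tool --pt "0 0 0 0.0055 0 -0.002 0" --pt "0 0 0 0.0055 0 -0.002 0" --pt "0 0 0 0.0055 0 -0.002 0" --pt "0 0 0 0.0055 0 -0.002 0" --pt "0 0 0 0.0055 0 -0.001 0" --pt "0 0 0 0.0055 0 -0.001 0" --pt "0 0 0 0.005 0 -0.001 0" --pt "0 0 0 0.005 0 -0.001 0"

```text
time: 4.92
tool_pos: [0.5856, 0.0858, 0.1771]
tcp_rot: [0.083, -3.14, 0.0]
wrist_force: [0.7, -0.3, -0.0]
width: -0.001
grip_force: 0.2
```

Request:
drive_tool --pt "0 0 0 0.004 0 -0.001 0" --pt "0 0 0 0.004 0 -0.001 0" --pt "0 0 0 0.004 0 0 0" --pt "0 0 0 0.003 0 0 0" --pt "0 0 0 0.003 0 0 0" --pt "0 0 0 0.003 0 0 0" --pt "0 0 0 0.003 0 0 0" --pt "0 0 0 0.003 0 0 0"

```text
time: 5.58
tool_pos: [0.5592, 0.0844, 0.1791]
tcp_rot: [0.083, -3.14, 0.0]
wrist_force: [0.6, 0.5, 0.2]
width: 0.002
grip_force: 0.0
```

```bash
python3 rs.py
```

```text
t 5.58 rack pos mm [ 16.4 -25.7 179.1] rotdev deg [0. 0. 0.] F [0.6 0.5 0.2] w 0.002 g 0.0 q [ 0.11  0.1   1.9  -0.    1.15 -1.52]
```

Request:
drive_tool --pt "0 0 0 0.003 0 0 0" --pt "0 0 0 0.003 0 0 0" --pt "0 0 0 0.003 0 0 0" --pt "0 0 0 0 0 0 0" --pt "0 0 0 0 0 0 0" --pt "0 0 0 -0.01 0 -0.02 0" --pt "0 0 0 -0.01 0 -0.04 0" --pt "0 0 0 0 0 -0.04 0"

```text
time: 6.25
tool_pos: [0.5703, 0.0848, 0.2781]
tcp_rot: [0.083, -3.136, 0.001]
wrist_force: [1.1, -0.2, 0.6]
width: -0.002
grip_force: 0.0
```

Request:
drive_tool --pt "0 0 0 0 0.0 -0.03 0.5" --pt "0 0 0 0 0.04 0 1" --pt "0 0 0 0 0.04 0 1" --pt "0 0 0 0 0.04 0 1" --pt "0 0 0 0 0.04 0 1" --pt "0 0 0 0 0.04 0 1" --pt "0 0 0 0 0 0 1"

```text
time: 6.83
tool_pos: [0.5588, 0.2915, 0.3089]
tcp_rot: [0.092, -3.14, -0.006]
wrist_force: [-0.9, -1.1, 0.1]
width: 0.979
grip_force: 0.0
```

```bash
python3 - <<'E'
from rs import *
rk(); p=shot('scene','s2.png'); q=shot('top')
a=p['color'][200:330,270:400,::-1];b=q['color'][185:315,225:355,::-1]
z=lambda i:cv2.resize(i,(400,400),interpolation=cv2.INTER_CUBIC)
cv2.imwrite('pics/c2.png',np.hstack([z(a),z(b)]))
# predicted corners at lean th
pc=lambda u,h,y,th:Rz@np.array([.001+u*np.cos(th)-h*np.sin(th),y,.012+u*np.sin(th)+h*np.cos(th)])+[V[0],V[1],0]
for d in(36,40,43,46):
    P=[pc(u,.15,-.02625+s,np.radians(d)) for u in(0,.1) for s in(.025,-.025)]
    print(d,np.round((proj(p,P)-[270,200])*400/130).tolist(),np.round((proj(q,P)-[225,185])*400/130+[400,0]).tolist())
E
```

```text
t 6.83 rack pos mm [ 27.2 181.2 308.9] rotdev deg [-0.2  0.  -0.3] F [-0.9 -1.1  0.1] w 0.979 g 0.0 q [ 0.44  0.14  1.61  0.    1.39 -1.19]
36 [[341.0, 104.0], [311.0, 55.0], [261.0, 127.0], [230.0, 75.0]] [[604.0, 362.0], [679.0, 357.0], [592.0, 238.0], [671.0, 233.0]]
40 [[349.0, 102.0], [319.0, 53.0], [274.0, 120.0], [244.0, 68.0]] [[605.0, 374.0], [680.0, 369.0], [593.0, 257.0], [672.0, 252.0]]
43 [[354.0, 101.0], [324.0, 52.0], [284.0, 115.0], [254.0, 63.0]] [[606.0, 382.0], [681.0, 378.0], [594.0, 272.0], [673.0, 267.0]]
46 [[359.0, 100.0], [329.0, 51.0], [294.0, 111.0], [264.0, 59.0]] [[607.0, 390.0], [681.0, 386.0], [595.0, 287.0], [674.0, 282.0]]
```

View pics/c2.png

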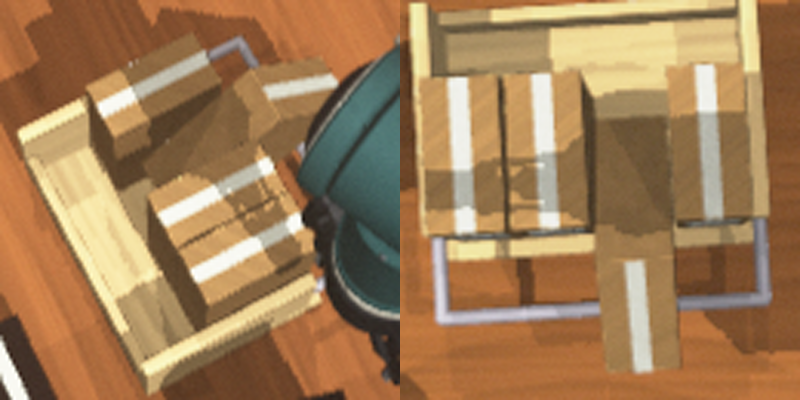

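The carton leans at about 40° on the rail, with top-face corners at (600,261) and (681,368) in the right-hand view, matching the prediction. The fingers are clear and the other three cartons still stand. Next I'll tilt the tool and position it above the carton.

Request:
drive_tool --pt "0 -6.83 0 0 -0.025 0 1" --pt "0 -6.83 0 0 -0.025 0 1" --pt "0 -6.83 0 0 -0.025 0 1" --pt "0 -6.83 0 0 -0.025 0 1" --pt "0 -6.83 0 0 -0.025 0 1" --pt "0 -6.83 0 0 -0.025 0 1" --pt "0 0 0 0 -0.025 0 1" --pt "0 0 0 0 -0.025 0 1"

```text
time: 7.6
tool_pos: [0.5664, 0.0823, 0.3045]
tcp_rot: [-0.065, 2.43, 0.021]
wrist_force: [0.6, -0.4, 0.8]
width: 1.003
grip_force: 0.0
```

Request:
drive_tool --pt "0 0 0 0.01 0 0 1" --pt "0 0 0 0.01 0 0 1" --pt "0 0 0 0 0 0 1" --pt "0 0 0 0 0 0 1"

```text
time: 7.93
tool_pos: [0.5548, 0.0841, 0.2955]
tcp_rot: [-0.065, 2.427, 0.024]
wrist_force: [0.4, -0.1, -0.2]
width: 0.998
grip_force: 0.0
```

```bash
cat > go.py <<'E'
from rs import *
import sys
a=[float(x) for x in sys.argv[1:]]  # u,h (mm) of carton or target rack pos
s,p,M=rk()
t=np.array(a[:3])/1000
print('tool shift to target mm',np.round(M.T@(t-p)*1000,1))
E
python3 go.py -25 -26.2 118
```

```text
t 7.93 rack pos mm [ 12.1 -25.7 295.5] rotdev deg [  0.  -40.9   0. ] F [ 0.4 -0.1 -0.2] w 0.998 g 0.0 q [ 0.14 -0.42  2.28 -0.11  0.57 -1.41]
tool shift to target mm [144.3  -0.5 109.8]
```

Request:
drive_tool --pt "0 0 0 0.023 0 0.0115 1" --pt "0 0 0 0.023 0 0.0115 1" --pt "0 0 0 0.023 0 0.0115 1" --pt "0 0 0 0.023 0 0.0115 1" --pt "0 0 0 0 0 0 1" --pt "0 0 0 0 0 0 1"

```text
time: 8.43
tool_pos: [0.5154, 0.0829, 0.1997]
tcp_rot: [-0.067, 2.428, 0.024]
wrist_force: [1.3, 0.3, 0.6]
width: 1.0
grip_force: 0.0
```

```bash
python3 go.py -25 -26.2 118
```

```text
t 8.43 rack pos mm [-27.3 -24.8 199.7] rotdev deg [  0.  -40.8  -0.1] F [1.3 0.3 0.6] w 1.0 g 0.0 q [ 0.16 -0.42  2.46 -0.17  0.4  -1.34]
tool shift to target mm [51.6 -1.4 63.3]
```

Request:
drive_tool --pt "0 0 0 0.013 0 0.016 1" --pt "0 0 0 0.013 0 0.016 1" --pt "0 0 0 0 0 0 1"

```text
time: 8.68
tool_pos: [0.5174, 0.0825, 0.1585]
tcp_rot: [-0.066, 2.429, 0.024]
wrist_force: [0.2, -0.3, -0.3]
width: 1.0
grip_force: 0.0
```

```bash
python3 go.py -25 -26.2 118
```

```text
t 8.68 rack pos mm [-25.4 -25.3 158.5] rotdev deg [  0.  -40.8  -0. ] F [ 0.2 -0.3 -0.3] w 1.0 g 0.0 q [ 0.15 -0.35  2.5  -0.23  0.29 -1.27]
tool shift to target mm [26.2 -0.9 30.9]
```

Request:
drive_tool --pt "0 0 0 0.0065 0 0.0075 1" --pt "0 0 0 0.0065 0 0.0075 1" --pt "0 0 0 0.0065 0 0.0075 1" --pt "0 0 0 0.0065 0 0.0075 1" --pt "0 0 0 0 0 0 1"

```text
time: 9.1
tool_pos: [0.5187, 0.0824, 0.121]
tcp_rot: [-0.065, 2.425, 0.024]
wrist_force: [0.0, 0.2, 0.1]
width: 1.003
grip_force: 0.0
```

```bash
python3 - <<'E'
from rs import *
rk(); q=shot('top');p=shot('scene')
for i in(p,q):
    for m in masks_of(i,'short_carton')[:3]: print(round(m['score'],2),m['bbox'])
E
python3 go.py -25 -26.2 118
```

```text
t 9.1 rack pos mm [-24.1 -25.5 121. ] rotdev deg [  0. -41.   0.] F [0.  0.2 0.1] w 1.003 g 0.0 q [ 0.15 -0.27  2.53 -0.38  0.18 -1.12]
0.73 [416.7, 287.7, 456.1, 331.0]
0.68 [317.8, 219.9, 374.3, 258.9]
0.88 [286.7, 224.7, 315.0, 290.3]
t 9.3 rack pos mm [-23.4 -25.3 122.7] rotdev deg [ -0.  -41.2   0. ] F [-0.   0.3 -0.3] w 0.998 g 0.0 q [ 0.15 -0.27  2.53 -0.38  0.18 -1.12]
tool shift to target mm [ 4.3 -0.9  2.5]
```

Request:
drive_tool --pt "0 0 0 0 0 0 0.7" --pt "0 0 0 0 0 0 0.62" --pt "0 0 0 0 0 0 0.5" --pt "0 0 0 0 0 0 0.3" --pt "0 0 0 0 0 0 0.3" --pt "0 0 0 0 0 0 0.3" --pt "0 0 0 0 0 0 0.3" --pt "0 0 0 0 0 0 0.3" --force 45

```text
time: 9.97
tool_pos: [0.5181, 0.0822, 0.121]
tcp_rot: [-0.064, 2.424, 0.024]
wrist_force: [-3.4, -0.5, 5.9]
width: 0.577
grip_force: 49.1
```

```bash
python3 rs.py
```

```text
t 9.97 rack pos mm [-24.7 -25.6 121. ] rotdev deg [  0.  -41.1   0. ] F [-3.4 -0.5  5.9] w 0.577 g 49.1 q [ 0.15 -0.27  2.53 -0.38  0.18 -1.12]
```

Request:
drive_tool --pt "0 0 0 -0.0033 0 -0.0038 0.3" --pt "0 0 0 -0.0033 0 -0.0038 0.3" --pt "0 0 0 -0.0033 0 -0.0038 0.3" --pt "0 0 0 -0.0033 0 -0.0038 0.3" --pt "0 0 0 -0.0066 0 -0.0076 0.3" --pt "0 0 0 -0.0066 0 -0.0076 0.3" --pt "0 0 0 -0.0066 0 -0.0076 0.3" --pt "0 0 0 -0.0066 0 -0.0076 0.3"

```text
time: 10.63
tool_pos: [0.5171, 0.0821, 0.1807]
tcp_rot: [-0.064, 2.427, 0.024]
wrist_force: [1.1, -0.8, -3.3]
width: 0.58
grip_force: 48.3
```

```bash
python3 rs.py
```

```text
t 10.63 rack pos mm [-25.7 -25.7 180.7] rotdev deg [  0.  -40.9   0. ] F [ 1.1 -0.8 -3.3] w 0.58 g 48.3 q [ 0.15 -0.39  2.48 -0.19  0.35 -1.31]
```

Request:
drive_tool --pt "0 0 0 -0.01 0 -0.013 0.3" --pt "0 0 0 -0.01 0 -0.013 0.3" --pt "0 0 0 -0.01 0 -0.013 0.3" --pt "0 0 0 -0.013 0 -0.015 0.3" --pt "0 0 0 -0.013 0 -0.015 0.3" --pt "0 0 0 -0.013 0 -0.015 0.3" --pt "0 0 0 -0.013 0 -0.015 0.3" --pt "0 0 0 -0.013 0 -0.015 0.3"

```text
time: 11.3
tool_pos: [0.5139, 0.082, 0.3295]
tcp_rot: [-0.065, 2.427, 0.024]
wrist_force: [0.1, -0.1, -1.4]
width: 0.58
grip_force: 48.3
```

```bash
python3 - <<'E'
from rs import *
rk(); p=shot('scene'); q=shot('top')
a=p['color'][200:330,260:390,::-1];b=q['color'][175:305,225:355,::-1]
z=lambda i:cv2.resize(i,(400,400),interpolation=cv2.INTER_CUBIC)
cv2.imwrite('pics/c3.png',np.hstack([z(a),z(b)]))
E
```

```text
t 11.3 rack pos mm [-29.  -25.6 329.5] rotdev deg [  0.  -40.9   0. ] F [ 0.1 -0.1 -1.4] w 0.58 g 48.3 q [ 0.15 -0.54  2.28 -0.1   0.69 -1.41]
```

View pics/c3.png

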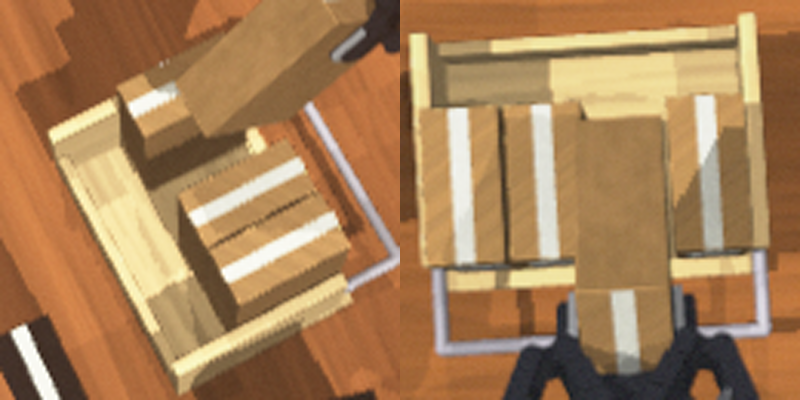

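The carton is held, and the other three still stand at (462,185), (545,185) and (708,175) in the right-hand view. Next I'll turn it upright and carry it over.

Request:
drive_tool --pt "0 6.82 0 0 -0.03 0 0.3" --pt "0 6.82 0 0 -0.03 0 0.3" --pt "0 6.82 0 0 -0.03 0 0.3" --pt "0 6.82 0 0 -0.03 0 0.3" --pt "0 6.82 0 0 -0.03 0 0.3" --pt "0 6.82 0 0 -0.03 0 0.3" --pt "0 0 0 0.0064 -0.035 0 0.3" --pt "0 0 0 0.0064 -0.035 0 0.3"

```text
time: 12.07
tool_pos: [0.5162, -0.1698, 0.3247]
tcp_rot: [0.085, -3.136, -0.004]
wrist_force: [0.6, 0.3, -3.0]
width: 0.582
grip_force: 48.5
```

Request:
drive_tool --pt "0 0 0 0.0064 -0.035 0 0.3" --pt "0 0 0 0.0064 -0.035 0 0.3" --pt "0 0 0 0.0064 -0.035 0 0.3" --pt "0 0 -6.5 0 0 0 0.3" --pt "0 0 -6.5 0 0 0 0.3" --pt "0 0 -6.5 0 0 0 0.3" --pt "0 0 0 0 0 0 0.3" --pt "0 0 0 0 0 0 0.3"

```text
time: 12.73
tool_pos: [0.5011, -0.2741, 0.3273]
tcp_rot: [0.609, -3.082, -0.002]
wrist_force: [0.2, -0.5, -2.3]
width: 0.582
grip_force: 49.0
```

```bash
cat > m2.py <<'E'
from fit import *
from rs import rk
from scipy.spatial.transform import Rotation as Ro
s,_,_=rk(); M=Ro.from_rotvec(s['tcp_rot']).as_matrix(); print('tcp',np.round(s['tool_pos'],4),'yaw',np.round(np.degrees(np.arctan2(-M[1,0],-M[0,0])),1),'z',np.round(M[:,2],3))
t=shot('top','t4.png');c=shot('scene','s4.png')
for n,p in(('top',t),('scene',c)):
    for m in masks_of(p,'short_carton')[:3]: print(n,'short',round(m['score'],2),np.round(m['bbox']))
    for m in masks_of(p,'base_carton')[:2]: print(n,'base',round(m['score'],2),np.round(m['bbox']))
# expected
ctr=np.array(s['tool_pos']);zb=ctr[2]-.097
B=box(ctr[0],ctr[1],np.arctan2(-M[1,0],-M[0,0]),.1,.05,zb,zb+.15)
pics=[]
for p in(c,t):
    P=proj(p,B); print(np.round([P.min(0),P.max(0)]).tolist())
    im=p['color'][:,:,::-1].copy(); m=P.mean(0).astype(int); x0,y0=max(m[0]-50,0),max(m[1]-50,0)
    cr=cv2.resize(im[y0:y0+100,x0:x0+100],(400,400),interpolation=cv2.INTER_CUBIC)
    Q=(P-[x0,y0]+.5)*4
    for i in range(8):
        for j in range(i):
            if bin(i^j).count('1')==1: cv2.line(cr,tuple(map(int,Q[i])),tuple(map(int,Q[j])),(0,255,0) if i&1 and j&1 else (0,0,255),1)
    pics.append(cr)
cv2.imwrite('pics/c4.png',np.hstack(pics))
E
python3 m2.py
```

```text
t 12.73 rack pos mm [ -60.9 -380.5  327.3] rotdev deg [ -0.1   0.  -19.3] F [ 0.2 -0.5 -2.3] w 0.582 g 49.0 q [-0.54  0.02  1.7   0.    1.42 -2.51]
tcp [ 0.5011 -0.2741  0.3273] yaw 22.4 z [-0.     0.001 -1.   ]
top short 0.76 [466. 249. 524. 309.]
top base 0.64 [442. 253. 482. 305.]
scene short 0.59 [277.  57. 323. 122.]
scene base 0.62 [288. 118. 322. 160.]
[[277.0, 50.0], [322.0, 122.0]]
[[466.0, 244.0], [542.0, 313.0]]
```

View pics/c4.png

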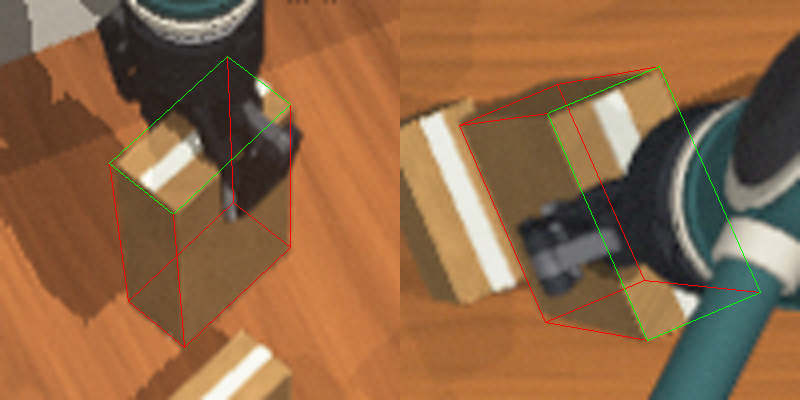

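The held carton matches the predicted upright box within about a pixel in both views. Next I'll check the base carton fit.

```bash
python3 - <<'E'
from fit import *
c=read_camera('scene');t=read_camera('top'); pics=[]
for n,p,x0,y0 in(('scene0',c,280,115),('top0',t,440,253)):
    im=cv2.imread(f'pics/{n}.png')[y0:y0+50,x0:x0+50]
    cr=cv2.resize(im,(400,400),interpolation=cv2.INTER_CUBIC)
    Q=(proj(p,box(.5012,-.273,.393,.1,.05,0,.07))-[x0,y0]+.5)*8
    for i in range(8):
        for j in range(i):
            if bin(i^j).count('1')==1: cv2.line(cr,tuple(map(int,Q[i])),tuple(map(int,Q[j])),(0,255,0) if i&1 and j&1 else (255,0,0),1)
    pics.append(cr)
cv2.imwrite('pics/c5.png',np.hstack(pics))
E
```

```text
(no output)
```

View pics/c5.png

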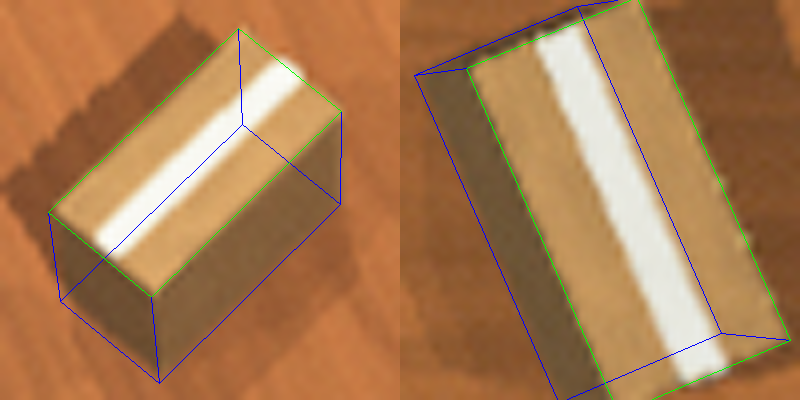

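The base fit is sub-pixel in both views. Descending.

Request:
drive_tool --pt "0 0 0 0 0 0.025 0.3" --pt "0 0 0 0 0 0.025 0.3" --pt "0 0 0 0 0 0.025 0.3" --pt "0 0 0 0 0 0.025 0.3" --pt "0 0 0 0 0 0.02 0.3" --pt "0 0 0 0 0 0.02 0.3" --pt "0 0 0 0 0 0 0.3" --pt "0 0 0 0 0 0 0.3"

```text
time: 13.8
tool_pos: [0.5007, -0.2736, 0.1878]
tcp_rot: [0.614, -3.08, -0.003]
wrist_force: [-0.0, 0.0, -1.3]
width: 0.578
grip_force: 49.0
```

```bash
cat > m3.py <<'E'
from fit import *
from rs import rk
from scipy.spatial.transform import Rotation as Ro
from scipy.ndimage import map_coordinates
s,_,_=rk(); M=Ro.from_rotvec(s['tcp_rot']).as_matrix(); print('tcp',np.round(s['tool_pos'],4),'yaw',np.round(np.degrees(np.arctan2(-M[1,0],-M[0,0])),2),'z',np.round(M[:,2],3))
d=np.array([.5012,-.273,0])-s['tool_pos']; print('tool shift to base centre mm',np.round((M.T@d)[:2]*1000,1))
t=shot('top','t5.png');c=shot('scene','s5.png')
for n,p in(('top',t),('scene',c)):
    for k,z0,z1 in(('short_carton',s['tool_pos'][2]-.097,s['tool_pos'][2]+.053),('base_carton',0,.07)):
        ms=masks_of(p,k)
        if ms:
            m=ms[0]; P=proj(p,box(.5012,-.273,.393,.1,.05,z0,z1)); print(n,k,round(m['score'],2),np.round(m['bbox'],1),'model',np.round(np.r_[P.min(0),P.max(0)],1))
E
python3 m3.py
```

```text
t 13.8 rack pos mm [ -61.2 -380.   187.8] rotdev deg [ -0.1   0.1 -19.5] F [-0.   0.  -1.3] w 0.578 g 49.0 q [-0.54  0.1   1.88  0.    1.17 -2.51]
tcp [ 0.5007 -0.2736  0.1878] yaw 22.54 z [-0.002  0.002 -1.   ]
tool shift to base centre mm [-0.8 -0. ]
top short_carton 0.79 [451.3 251.4 494.6 306.4] model [449.9 248.2 513.8 308.3]
top base_carton 0.73 [442.5 258.1 466.7 305.1] model [441.3 252.  488.3 304.3]
scene short_carton 0.82 [281.5  90.8 321.2 146. ] model [281.4  84.1 322.2 148.2]
scene base_carton 0.93 [289.4 127.8 320.9 159.5] model [285.6 118.1 322.1 162.5]
```

Request:
drive_tool --pt "0 0 0 -0.001 0 0.003 0.3" --pt "0 0 0 0 0 0.003 0.3" --pt "0 0 0 0 0 0.003 0.3" --pt "0 0 0 0 0 0.003 0.3" --pt "0 0 0 0 0 0.002 0.3" --pt "0 0 0 0 0 0.002 0.3" --pt "0 0 0 0 0 0 0.3" --pt "0 0 0 0 0 0 0.3"

```text
time: 14.77
tool_pos: [0.5024, -0.2736, 0.173]
tcp_rot: [-0.614, 3.08, 0.001]
wrist_force: [-0.3, 1.8, -0.0]
width: 0.58
grip_force: 49.4
```

```bash
python3 m3.py | head -3; python3 - <<'E'
from fit import *
s=status.read_state(); zt=s['tool_pos'][2]
c=read_camera('scene');t=read_camera('top'); pics=[]
for p,x0,y0 in((c,270,82),(t,437,240)):
    cr=cv2.resize(p['color'][y0:y0+80,x0:x0+80,::-1],(400,400),interpolation=cv2.INTER_CUBIC)
    for z0,z1,col in((0,.07,(255,0,0)),(zt-.097,zt+.053,(0,255,0))):
      Q=(proj(p,box(.5012,-.273,.393,.1,.05,z0,z1))-[x0,y0]+.5)*5
      for i in range(8):
        for j in range(i):
            if bin(i^j).count('1')==1: cv2.line(cr,tuple(map(int,Q[i])),tuple(map(int,Q[j])),col,1)
    pics.append(cr)
cv2.imwrite('pics/c6.png',np.hstack(pics))
E
```

```text
t 14.77 rack pos mm [ -59.5 -380.1  173. ] rotdev deg [ -0.   -0.  -19.5] F [-0.3  1.8 -0. ] w 0.58 g 49.4 q [-0.54  0.11  1.89  0.    1.14 -2.51]
tcp [ 0.5024 -0.2736  0.173 ] yaw 22.54 z [ 0.001  0.    -1.   ]
tool shift to base centre mm [1. 1.]
```

View pics/c6.png

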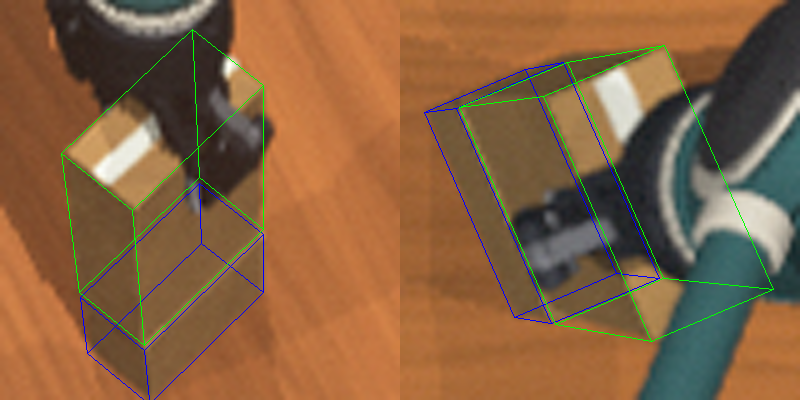

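Request:
drive_tool --pt "0 0 0 0 0 0.001 0.3" --pt "0 0 0 0 0 0.001 0.3" --pt "0 0 0 0 0 0 0.3"

```text
time: 15.42
tool_pos: [0.5034, -0.2736, 0.1727]
tcp_rot: [-0.613, 3.078, -0.0]
wrist_force: [-0.9, 3.7, 7.5]
width: 0.579
grip_force: 50.3
```

```bash
python3 m3.py
```

```text
t 15.42 rack pos mm [ -58.6 -380.1  172.7] rotdev deg [  0.   -0.2 -19.4] F [-0.9  3.7  7.5] w 0.579 g 50.3 q [-0.54  0.12  1.89  0.    1.13 -2.51]
tcp [ 0.5034 -0.2736  0.1727] yaw 22.53 z [ 0.003  0.    -1.   ]
tool shift to base centre mm [2.2 1.5]
top short_carton 0.72 [261.1 210.2 290.8 260.8] model [448.4 248.6 511.2 307.9]
top base_carton 0.67 [442.9 261.6 466.5 304. ] model [441.3 252.  488.3 304.3]
scene short_carton 0.91 [283.2  93.8 323.  149.8] model [281.8  87.4 322.2 150.7]
scene base_carton 0.88 [291.1 131.4 321.3 160.5] model [285.6 118.1 322.1 162.5]
```

Request:
drive_tool --pt "0 0 0 0.0005 0.0 -0.0015 0.3" --pt "0 0 0 0 0 -0.0005 0.3" --pt "0 0 0 0 0 0 0.3" --pt "0 0 0 0 0 0 0.3"

```text
time: 16.05
tool_pos: [0.5024, -0.2745, 0.1728]
tcp_rot: [-0.614, 3.079, -0.002]
wrist_force: [0.5, -1.1, -1.0]
width: 0.58
grip_force: 49.4
```

```bash
python3 m3.py|head -3
```

```text
t 16.05 rack pos mm [ -59.6 -380.9  172.8] rotdev deg [  0.1  -0.1 -19.5] F [ 0.5 -1.1 -1. ] w 0.58 g 49.4 q [-0.54  0.11  1.89  0.    1.13 -2.51]
tcp [ 0.5024 -0.2745  0.1728] yaw 22.55 z [ 0.002 -0.001 -1.   ]
tool shift to base centre mm [0.7 2.1]
```

```bash
python3 - <<'E'
from h import *
for i in range(6):
    s=status.read_state();print(np.round(np.array(s['tool_pos'])*1e3,1),np.round(s['wrist_force'],1));read_camera('top')
E
```

```text
[ 502.1 -274.2  172.8] [ 0.5 -0.7 -1. ]
[ 502.1 -274.1  172.8] [ 1.5 -1.3 -2. ]
[ 502.1 -274.1  172.8] [ 0.5 -0.1 -0.2]
[ 502.  -274.   172.8] [-0.2 -1.3 -1.8]
[ 502.  -274.   172.8] [ 0.7 -1.5 -1.9]
[ 502.  -274.   172.8] [-0.7 -0.6 -0.7]
```

Request:
drive_tool --pt "0 0 0 0 0.001 0 0.3" --pt "0 0 0 0 0 0 0.3" --pt "0 0 0 0 0 0.0005 0.3" --pt "0 0 0 0 0 0 0.3" --pt "0 0 0 0 0 0 0.62" --pt "0 0 0 0 0 0 0.68" --pt "0 0 0 0 0 0 0.8" --pt "0 0 0 0 0 0 0.8" --force 20

```text
time: 17.32
tool_pos: [0.5018, -0.2731, 0.1725]
tcp_rot: [-0.614, 3.08, -0.0]
wrist_force: [0.3, 0.2, 0.6]
width: 0.802
grip_force: 0.0
```

Request:
drive_tool --pt "0 0 0 0 0 0 0.8" --pt "0 0 0 0 0 -0.01 0.8" --pt "0 0 0 0 0 -0.02 0.8" --pt "0 0 0 0 0 -0.03 0.8" --pt "0 0 0 0 0 -0.03 0.8" --pt "0 0 0 0 0 -0.03 0.8" --pt "0 0 0 0 0 -0.03 0.8" --pt "0 0 0 0 0 -0.03 0.8"

```text
time: 17.98
tool_pos: [0.5014, -0.273, 0.3549]
tcp_rot: [-0.614, 3.079, -0.001]
wrist_force: [0.0, 0.3, -0.4]
width: 0.799
grip_force: 0.0
```

Request:
drive_tool --pt "0 0 0 0.035 0 0 0.8" --pt "0 0 0 0.035 0 0 0.8" --pt "0 0 0 0.015 0.03 0 0.8" --pt "0 0 0 0 0.04 0 0.8" --pt "0 0 0 0 0.04 0 0.8" --pt "0 0 0 0 0.04 0 0.8" --pt "0 0 0 0 0.04 0 0.8" --pt "0 0 0 0 0.04 0 0.8"

```text
time: 18.65
tool_pos: [0.3465, -0.0778, 0.3511]
tcp_rot: [0.576, -3.079, 0.019]
wrist_force: [1.1, 1.1, -1.1]
width: 0.804
grip_force: 0.0
```

```bash
cat > m4.py <<'E'
from fit import *
t=shot('top','t9.png');c=shot('scene','s9.png')
T0=cv2.imread('pics/top0.png');S0=cv2.imread('pics/scene0.png')
R={}
for k,z0,z1 in(('short_carton',.07,.22),):
    mm=[]
    for n,p in(('top',t),('scene',c)):
        P=proj(p,box(.5012,-.273,.393,.1,.05,z0,z1)); b=np.r_[P.min(0),P.max(0)]
        best=min(masks_of(p,k),key=lambda m:np.abs(np.array(m['bbox'])-b).sum())
        print(n,k,round(best['score'],2),np.round(best['bbox'],1),'model',np.round(b,1)); mm.append(best['mask'])
    for ps,ms in(((t,c),mm),((t,),mm[:1]),((c,),mm[1:])): print(k,fitbox(ps,ms,(.5012,-.273,.393),.1,.05,z0,z1))
for n,p in(('top',t),('scene',c)):
    for k in('base_carton','jar','mug','carton_a'):
        for m in masks_of(p,k)[:4]: print(n,k,round(m['score'],2),np.round(m['bbox']))
print(np.round(status.read_state()['tool_pos'],3),status.read_state()['time'])
E
python3 m4.py
```

```text
top short_carton 0.79 [449.1 247.7 507.1 304.7] model [447.8 248.7 510.3 307.7]
scene short_carton 0.61 [283.1  90.9 325.1 148.1] model [282.   88.6 322.2 151.6]
short_carton (array([ 0.50350905, -0.27180807,  0.41118664]), np.float64(199.06274509803922))
short_carton (array([ 0.50394679, -0.27211965,  0.39649543]), np.float64(95.54509803921569))
short_carton (array([ 0.50293428, -0.2718774 ,  0.4303185 ]), np.float64(83.79607843137254))
top base_carton 0.81 [442. 260. 465. 304.]
top base_carton 0.24 [310. 208. 338. 261.]
top jar 0.92 [441. 182. 480. 223.]
top mug 0.88 [157. 310. 212. 349.]
top carton_a 0.79 [211. 120. 270. 159.]
top carton_a 0.71 [231. 211. 264. 262.]
top carton_a 0.7 [155. 190. 207. 247.]
top carton_a 0.66 [257. 209. 291. 262.]
scene base_carton 0.85 [290. 131. 323. 160.]
scene base_carton 0.33 [276. 212. 388. 324.]
scene base_carton 0.33 [417. 288. 455. 332.]
scene jar 0.64 [241. 143. 268. 179.]
scene mug 0.89 [419. 287. 457. 332.]
scene carton_a 0.91 [317. 240. 364. 290.]
scene carton_a 0.8 [299. 209. 343. 261.]
scene carton_a 0.71 [254. 303. 297. 355.]
scene carton_a 0.65 [328. 263. 374. 307.]
[ 0.348 -0.08   0.35 ] 19.25
```

```bash
cat > m5.py <<'E'
from fit import *
from scipy.ndimage import map_coordinates,gaussian_filter
t=read_camera('top');c=read_camera('scene')
def prep(im):
    im=im.astype(float); return [ (gaussian_filter(im[:,:,k],.7,order=(0,1)),gaussian_filter(im[:,:,k],.7,order=(1,0))) for k in range(3)]
def score(G,p,v,z0,z1):
    B=box(*v,.1,.05,z0,z1);P=proj(p,B);cam=np.array(p['world_from_camera'])[:3,3]
    F=[((0,1,3,2),0),((4,5,7,6),1),((0,1,5,4),2),((2,3,7,6),3),((1,3,7,5),4)]
    E=set();ctr=B.mean(0)
    for f,_ in F:
        m=B[list(f)].mean(0)
        if (m-ctr)@(cam-m)>0: E|={tuple(sorted((f[i],f[(i+1)%4]))) for i in range(4)}
    tot=0
    for i,j in E:
        if z0>0 and not(i&1) and not(j&1): pass
        d=P[j]-P[i];n=np.array([-d[1],d[0]])/np.hypot(*d)
        w=np.linspace(.08,.92,60)[:,None];q=P[i]+w*d
        g=sum(np.abs(map_coordinates(gx,[q[:,1],q[:,0]],order=1)*n[0]+map_coordinates(gy,[q[:,1],q[:,0]],order=1)*n[1]) for gx,gy in G)
        tot+=np.minimum(g,90).mean()*np.hypot(*d)/50
    return tot
def fit(ims,ps,z0,z1):
    Gs=[prep(i) for i in ims];f=lambda v:-sum(score(G,p,v,z0,z1) for G,p in zip(Gs,ps))
    best=min((minimize(f,[.5012+a,-.273+b,.393+y],method='Nelder-Mead',options=dict(initial_simplex=np.array([[.5012+a,-.273+b,.393+y]]+[[.5012+a+e,-.273+b+g,.393+y+h] for e,g,h in((.003,0,0),(0,.003,0),(0,0,.04))]),xatol=1e-5,fatol=1e-3)) for a in(-.003,0,.003) for b in(-.003,0,.003) for y in(-.05,.05)),key=lambda r:r.fun)
    return np.round(best.x,4),round(best.fun,1)
rd=lambda n:cv2.imread('pics/'+n)[:,:,::-1]
T0,S0=rd('top0.png'),rd('scene0.png')
for nm,a,b,z0,z1 in(('base before',T0,S0,0,.07),('base after',t['color'],c['color'],0,.07),('short',t['color'],c['color'],.07,.22)):
    print(nm,'both',fit((a,b),(t,c),z0,z1),'top',fit((a,),(t,),z0,z1),'scene',fit((b,),(c,),z0,z1))
E
python3 m5.py
```

```text
base before both (array([ 0.5014, -0.2732,  0.3874]), np.float64(-428.8)) top (array([ 0.5018, -0.2731,  0.3894]), np.float64(-242.2)) scene (array([ 0.5   , -0.2733,  0.3814]), np.float64(-193.4))
base after both (array([ 0.5034, -0.2774,  0.3941]), np.float64(-162.3)) top (array([ 0.5052, -0.278 ,  0.3619]), np.float64(-133.1)) scene (array([ 0.5001, -0.2752,  0.4113]), np.float64(-47.2))
short both (array([ 0.5037, -0.272 ,  0.3918]), np.float64(-484.8)) top (array([ 0.5042, -0.272 ,  0.3911]), np.float64(-279.2)) scene (array([ 0.5024, -0.2719,  0.3873]), np.float64(-217.9))
```

```bash
sed "s/if z0>0 and not(i&1) and not(j&1): pass/if (i\&1) and (j\&1): continue/" m5.py > m6.py; python3 m6.py; tail -1 m4.py > /dev/null; python3 go.py 0 0 0 | head -1
```

```text
base before both (array([ 0.4989, -0.2755,  0.3787]), np.float64(-91.2)) top (array([ 0.4986, -0.2754,  0.3821]), np.float64(-53.8)) scene (array([ 0.5001, -0.2757,  0.402 ]), np.float64(-39.2))
base after both (array([ 0.5016, -0.2737,  0.391 ]), np.float64(-82.3)) top (array([ 0.5023, -0.2733,  0.3809]), np.float64(-48.0)) scene (array([ 0.5002, -0.2752,  0.4058]), np.float64(-39.2))
short both (array([ 0.504 , -0.2701,  0.3936]), np.float64(-104.1)) top (array([ 0.5095, -0.3075,  0.385 ]), np.float64(-131.0)) scene (array([ 0.4996, -0.2783,  0.3773]), np.float64(-50.7))
t 19.45 rack pos mm [-203.5 -177.7  350.1] rotdev deg [  0.6   0.6 -18.2] F [0.4 0.1 0.5] w 0.796 g 0.0 q [-0.28 -0.42  2.03 -0.01  1.54 -2.22]
```

Request:
drive_tool --pt "0 0 0 0 -0.04 0 0.8" --pt "0 0 0 0 -0.04 0 0.8" --pt "0 0 0 0 -0.04 0 0.8" --pt "0 0 0 0 -0.04 0 0.8" --pt "0 0 0 0 -0.03 0 0.8" --pt "0 0 0 -0.03 0 0 0.8" --pt "0 0 0 0 0 0 0.8" --pt "0 0 0 0 0 0 0.8"

```text
time: 20.12
tool_pos: [0.4451, -0.2454, 0.3508]
tcp_rot: [0.578, -3.076, 0.016]
wrist_force: [0.9, -0.3, 0.6]
width: 0.803
grip_force: 0.0
```

```bash
cat > m7.py <<'E'
from rs import *
import sys
s,_,M=rk(); d=np.array([float(sys.argv[1]),float(sys.argv[2]),float(sys.argv[3])])-s['tool_pos']
Rt=Ro.from_euler('z',.3925).as_matrix()@np.diag([-1,1,-1])
print('shift mm',np.round(M.T@d*1e3,1),'turn',np.round(Ro.from_matrix(M.T@Rt).as_rotvec(degrees=True),2))
E
python3 m7.py .5018 -.2731 .30
```

```text
t 20.12 rack pos mm [-115.3 -348.8  350.8] rotdev deg [  0.6   0.7 -18.2] F [ 0.9 -0.3  0.6] w 0.803 g 0.0 q [-0.54 -0.11  1.78 -0.02  1.46 -2.48]
shift mm [-45.9 -43.6  50.5] turn [-0.41 -0.78 -4.29]
```

Request:
drive_tool --pt "-0.6 -0.7 -1.2 -0.0215 -0.023 0 0.8" --pt "0 0 0 -0.0215 -0.023 0 0.8" --pt "0 0 0 0 0 0.04 0.8" --pt "0 0 0 0 0 0 0.8" --pt "0 0 0 0 0 0 0.8"

```text
time: 20.53
tool_pos: [0.4994, -0.2702, 0.3086]
tcp_rot: [0.613, -3.075, -0.009]
wrist_force: [0.5, 0.7, 0.5]
width: 0.803
grip_force: 0.0
```

```bash
sed -i 's/^Rt=/M=Rz@M;Rt=/; s/^s,_,M=rk();/s,_,M=rk();M=Rz@M;/; s/^M=Rz@M;Rt/Rt/' m7.py; python3 m7.py .5018 -.2731 .1728
```

```text
t 20.53 rack pos mm [ -62.3 -376.5  308.6] rotdev deg [ -0.4   0.3 -19.4] F [0.5 0.7 0.5] w 0.803 g 0.0 q [-0.54  0.03  1.73  0.    1.39 -2.5 ]
shift mm [ -1.7  -4.5 135.8] turn [ 0.41 -0.27  0.04]
```

Request:
drive_tool --pt "0.2 -0.2 0 -0.0015 -0.0035 0.02 0.8" --pt "0 0 0 0 0 0.02 0.8" --pt "0 0 0 0 0 0 0.8" --pt "0 0 0 0 0 0 0.8" --pt "0 0 0 0 0 0 0.8"

```text
time: 20.95
tool_pos: [0.5051, -0.2747, 0.2745]
tcp_rot: [-0.612, 3.075, -0.006]
wrist_force: [0.3, -0.3, 0.5]
width: 0.799
grip_force: 0.0
```

```bash
python3 m7.py .5018 -.2731 .1728
```

```text
t 20.95 rack pos mm [ -57.  -381.3  274.5] rotdev deg [  0.2  -0.4 -19.4] F [ 0.3 -0.3  0.5] w 0.799 g 0.0 q [-0.54  0.05  1.77  0.    1.31 -2.51]
shift mm [  2.9   3.3 101.6] turn [-0.29  0.31  0.01]
```

Request:
drive_tool --pt "0 0 0 0 0 0 0.8" --pt "0 0 0 0 0 0 0.8" --pt "0 0 0 0 0 0 0.8" --pt "0 0 0 0 0 0 0.8"

```text
time: 21.28
tool_pos: [0.5047, -0.2746, 0.2725]
tcp_rot: [-0.612, 3.077, -0.004]
wrist_force: [0.1, 0.3, 0.7]
width: 0.801
grip_force: 0.0
```

```bash
python3 m7.py .5018 -.2731 .1728; python3 -c "
from h import *
read_camera('top')"; python3 m7.py .5018 -.2731 .1728
```

```text
t 21.28 rack pos mm [ -57.3 -381.2  272.5] rotdev deg [  0.1  -0.3 -19.4] F [0.1 0.3 0.7] w 0.801 g 0.0 q [-0.54  0.05  1.78  0.    1.31 -2.51]
shift mm [ 2.5  2.9 99.6] turn [-0.19  0.23 -0.01]
t 21.33 rack pos mm [ -57.4 -381.1  272.1] rotdev deg [  0.1  -0.2 -19.4] F [ 0.4 -0.1  0.6] w 0.799 g 0.0 q [-0.54  0.05  1.78  0.    1.31 -2.51]
shift mm [ 2.4  2.7 99.3] turn [-0.17  0.22 -0.01]
```

Request:
drive_tool --pt "-0.1 0.2 0 0.002 0.0025 0.02 0.8" --pt "0 0 0 0 0 0.025 0.8" --pt "0 0 0 0 0 0.025 0.8" --pt "0 0 0 0 0 0.02 0.8" --pt "0 0 0 0 0 0.008 0.8" --pt "0 0 0 0 0 0 0.8" --pt "0 0 0 0 0 0 0.8" --pt "0 0 0 0 0 0 0.8"

```text
time: 22.0
tool_pos: [0.5028, -0.2736, 0.1753]
tcp_rot: [-0.612, 3.079, -0.004]
wrist_force: [1.8, -0.3, 1.1]
width: 0.801
grip_force: 0.0
```

```bash
 python3 -c "
from h import *
for i in range(4): read_camera('top')"; python3 m7.py .5018 -.2731 .1728
```

```text
t 22.2 rack pos mm [ -59.4 -379.9  175.1] rotdev deg [  0.1  -0.1 -19.4] F [ 0.2 -0.2 -0.6] w 0.804 g 0.0 q [-0.54  0.11  1.89 -0.    1.14 -2.5 ]
shift mm [0.6 0.7 2.3] turn [-0.15  0.08 -0.01]
```

Request:
drive_tool --pt "0 0 0 0 0.0005 0 0.7" --pt "0 0 0 0 0 0 0.62" --pt "0 0 0 0 0 0 0.5" --pt "0 0 0 0 0 0 0.4" --pt "0 0 0 0 0 0 0.4" --pt "0 0 0 0 0 -0.002 0.4" --pt "0 0 0 0 0 -0.003 0.4" --pt "0 0 0 0 0 0 0.4" --force 35

```text
time: 22.87
tool_pos: [0.5012, -0.2723, 0.1783]
tcp_rot: [0.612, -3.081, -0.0]
wrist_force: [0.9, 0.0, -1.9]
width: 0.577
grip_force: 36.8
```

Request:
drive_tool --pt "0 0 0 0 0 0 0.4" --pt "0 0 0 0.0013 0 0 0.4" --pt "0 0 0 0.0012 0 0 0.4" --pt "0 0 0 0 0 0 0.4" --pt "0 0 0 0 0 0 0.4" --pt "0 0 0 0 0 0 0.4" --pt "0 0 0 0 0 0 0.4"

```text
time: 23.45
tool_pos: [0.4992, -0.2734, 0.1786]
tcp_rot: [-0.612, 3.081, -0.001]
wrist_force: [-0.4, 0.1, -2.0]
width: 0.582
grip_force: 36.8
```

```bash
 python3 -c "
from h import *
for i in range(4): read_camera('top')"; python3 m7.py .4995 -.274 .1753
```

```text
t 23.65 rack pos mm [ -62.7 -379.7  178.6] rotdev deg [  0.   -0.  -19.4] F [-0.2  0.3 -2.7] w 0.58 g 36.8 q [-0.54  0.1   1.89 -0.    1.15 -2.51]
shift mm [-0.  -0.6  3.3] turn [-0.03 -0.01 -0.  ]
```

Request:
drive_tool --pt "0 0 0 0 0 0.0015 0.4" --pt "0 0 0 0 0 0.0015 0.4" --pt "0 0 0 0 0 0.0003 0.4" --pt "0 0 0 0 0 0 0.4" --pt "0 0 0 0 0 0 0.62" --pt "0 0 0 0 0 0 0.68" --pt "0 0 0 0 0 0 0.8" --pt "0 0 0 0 0 0 0.8" --force 20

```text
time: 24.32
tool_pos: [0.4996, -0.2737, 0.1759]
tcp_rot: [-0.612, 3.081, -0.002]
wrist_force: [0.3, 0.1, -0.2]
width: 0.801
grip_force: 0.0
```

Request:
drive_tool --pt "0 0 0 0 0 0 0.8" --pt "0 0 0 0 0 -0.01 0.8" --pt "0 0 0 0 0 -0.02 0.8" --pt "0 0 0 0 0 -0.03 0.8" --pt "0 0 0 0 0 -0.03 0.8" --pt "0 0 0 0 0 -0.03 0.8" --pt "0 0 0 0 0 -0.03 0.8" --pt "0 0 0 0 0 -0.01 0.8"

```text
time: 24.98
tool_pos: [0.501, -0.2744, 0.3422]
tcp_rot: [-0.611, 3.075, -0.011]
wrist_force: [1.3, -0.7, 0.8]
width: 0.803
grip_force: 0.0
```

Request:
drive_tool --pt "0 0 0 0.02 0.035 0 0.8" --pt "0 0 0 0.02 0.035 0 0.8" --pt "0 0 0 0 0.04 0 0.8" --pt "0 0 0 0 0.04 0 0.8" --pt "0 0 0 0 0.04 0 0.8" --pt "0 0 0 0 0.04 0 0.8" --pt "0 0 0 0 0 0 0.8" --pt "0 0 0 0 0 0 0.8"

```text
time: 25.65
tool_pos: [0.3738, -0.0747, 0.3356]
tcp_rot: [-0.618, 3.079, -0.002]
wrist_force: [1.7, -0.4, 1.0]
width: 0.799
grip_force: 0.0
```

```bash
python3 m5.py; python3 m6.py | head -2; python3 m4.py
```

```text
base before both (array([ 0.5014, -0.2732,  0.3874]), np.float64(-428.8)) top (array([ 0.5018, -0.2731,  0.3894]), np.float64(-242.2)) scene (array([ 0.5   , -0.2733,  0.3814]), np.float64(-193.4))
base after both (array([ 0.5022, -0.2776,  0.3882]), np.float64(-168.1)) top (array([ 0.504 , -0.2782,  0.3528]), np.float64(-132.8)) scene (array([ 0.5005, -0.2748,  0.4054]), np.float64(-46.6))
short both (array([ 0.5008, -0.2727,  0.3932]), np.float64(-476.8)) top (array([ 0.5015, -0.2726,  0.3918]), np.float64(-270.1)) scene (array([ 0.4992, -0.2727,  0.3815]), np.float64(-221.0))
base before both (array([ 0.4989, -0.2755,  0.3787]), np.float64(-91.2)) top (array([ 0.4986, -0.2754,  0.3821]), np.float64(-53.8)) scene (array([ 0.5001, -0.2757,  0.402 ]), np.float64(-39.2))
base after both (array([ 0.5014, -0.2738,  0.3836]), np.float64(-85.5)) top (array([ 0.502 , -0.2736,  0.3694]), np.float64(-49.9)) scene (array([ 0.5003, -0.2751,  0.4047]), np.float64(-39.3))
top short_carton 0.74 [447.7 251.5 509.7 307.2] model [447.8 248.7 510.3 307.7]
scene short_carton 0.61 [284.   85.8 324.8 14
[... 312 characters left out ...]
8))
top base_carton 0.61 [443. 261. 467. 304.]
top jar 0.71 [442. 184. 479. 221.]
top mug 0.72 [158. 306. 213. 349.]
top mug 0.23 [261. 208. 288. 261.]
top carton_a 0.9 [233. 210. 262. 262.]
top carton_a 0.87 [259. 210. 291. 264.]
top carton_a 0.85 [156. 189. 208. 249.]
top carton_a 0.79 [212. 117. 270. 161.]
scene base_carton 0.63 [289. 131. 322. 160.]
scene jar 0.62 [244. 142. 265. 179.]
scene jar 0.51 [417. 286. 458. 331.]
scene mug 0.81 [418. 286. 456. 334.]
scene mug 0.26 [328. 264. 371. 308.]
scene carton_a 0.89 [329. 263. 371. 310.]
scene carton_a 0.87 [320. 245. 364. 292.]
scene carton_a 0.85 [340. 327. 388. 361.]
scene carton_a 0.76 [254. 304. 294. 353.]
[ 0.374 -0.076  0.335] 26.45
```

```bash
python3 -c "
from h import *
print(workorder.finish_job())"
```

```text
the job is handed in; nothing more can be done
None
```

I handed the job in at about 26 s: the short carton was tipped onto the rail, lifted out and stacked upright on the low carton, about 1 mm and under 0.5° off by the camera fit; the other cartons, jar and mug looked unmoved. I re-gripped it once to take out a 2.6 mm offset, and no verdict came back.

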